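# Index the terminal arm one hole

## Robot

A 6-joint arm with a two-finger parallel gripper is mounted at the origin on the work surface. World frame = base frame: x ahead of the robot, y to its left, z up, the work surface at z = 0. Lengths are in m, angles in rad, forces in N, time in s.
With the tool pointing down it reaches from about 0.375 to 0.9 m from the base axis. Payload 3.1 kg.
Tool frame: the origin (TCP) lies between the finger pads; the fingertips stand 11 mm ahead of it and the grasp point (between the pads) lies 8 mm behind it; z points along the fingers, y is the line along which they close (so a half turn about z gives the same grasp; the last joint's range is limited). The gripper opens to 87 mm and grips with 3 to 60 N. Pads are 19 mm wide; open, the fingers measure 117 mm over their backs; the gripper's body (75 mm by 190 mm) begins 51 mm behind the grasp point.
Start: joints at [0.996, 0.527, 1.433, -0, 1.181, -0.178], TCP at [0.242, 0.576, 0.234] pointing down, gripper open.
Joint ranges: [-3.08, 3.08], [-0.75, 2.2], [0.22, 2.44], [-1.43, 4.57], [0, 2.65], [-2.85, 2.85]. Speed limits (rad/s): [2.79, 2.79, 3.14, 3.14, 3.14, 3.14].

## Interface

Orientations are given as a unit quaternion [x, y, z, w].
In Python, from rig import robot gives the robot as it stands.
- The arm moves only by the tool move_arm, never from a script. Its argument "moves" is text: rows parted by semicolons, each of 7 numbers parted by spaces: the shift along the tool's x, y, z in units of 100 mm (1.0 is 100 mm), then the turn, a rotation vector about the tool's x, y, z in units of 90 degrees (1.0 is 90 degrees), then the opening, from 0 (shut) to 1 (fully open). A call has 1 to 12 rows; each row is the pose to reach, as a shift and turn from the pose commanded when the call began, along the tool's axes at that moment; what a row does not reach only later rows make up. A row lasts 1/10 s, in which the tool goes at most 50 mm and 8.59 degrees, less where a joint would pass 70% of its speed; a pose out of reach is approached as far as the arm can. A call with a number of a shift or a turn outside -1 to 1 is refused whole. A call with a gripper value outside its range is refused whole. The fingers move at their own pace and stop on an object; "squeeze" is the grip in N (left out, the last holds). Time passes only in rows, so rows that repeat a pose let the fingers close. It gives the time, the measured TCP pose, the force, the opening and the grip force at its end, in the units of the state.
- robot.get_obs(): the state, without advancing time (a new reading comes with each control period).
- robot.camera(name): name is "scene" or "top" or "wrist"; returns a dict with "image" (420x560x3 uint8, red, green, blue), "intrinsics" (3x3 intrinsics, pixels), "extrinsics" (4x4, takes a point from world to camera coordinates). Camera axes: x right, y up, looking along -z (the intrinsics and any distortion apply to the point x, -y, -z); pixel columns grow to the right and rows downward; lengths in m; the calibration is good to about 2 mm. A picture is of the moment at which its call begins. There is no depth.
- robot.hand_in(): hands the job in; it is judged then, once.
The state is a dict: "time": time; "q": joint angles; "joint_velocities": joint speeds; "joint_torque": joint torques, N m; "position": TCP position; "tool_rot": TCP orientation; "ft_force": force on the tool from outside, world axes, zero at the start; "moment": the same for the moment, N m; "grip_width": finger opening in m; "grip_force": force on a finger pad.
Only numpy, scipy, OpenCV 4.12 (cv2) and the standard library are available. Lean on these libraries where they do the work, as an engineer would, in place of code of your own. Each camera call takes 0.05 s, during which the arm holds its last target. There are 200 camera calls.

## Task

The swing arm that carries the row of terminal blocks is locked in the middle hole of its plate. Hook a fingertip under the pull ring (do not pinch it), lift the spring pin, swing the arm one hole towards the electric motor, and let the pin drop fully home in that hole, then come clear of the ring. Leave the fuse, the jar and the screwdriver lying where they are.

Things in the scene. Friction and masses are not known exactly. Their poses are not given: they have to be found in the camera images.
- fixture: Fixed aluminium index plate, 250 (x) by 310 (y) by 22 mm high. Origin: on the arm's upright pivot axis at table height; plate reaches 205 mm to -x, 45 mm to +x. x points from the middle hole (robot's side) to the pivot, y left seen from the robot, z up. Five 14 mm pin holes lie on a 170 mm radius about the pivot, 0.4 rad (68 mm) apart, the middle one straight towards -x.
- swing_arm (a joint): Angle (rad) of the grey arm, 40 mm wide, top 36 mm above the table, from the pivot towards the robot: 0 in the middle hole (start), grows to the plate's +y; next holes at +0.4, -0.4. At angle q the pin axis is at (-170 cos q, 170 sin q) mm in the plate's frame. Locked (2 mm play) with the pin in a hole; pin up, it turns against 1 N at the ring and stays where left.
- index_pin (a joint): Lift (m) of the upright spring pin near the arm's free end: 0 = fully home, 0.024 = stop. The 10 mm round-tipped pin clears the plate at 0.012 and rests there if released between holes; released within 4 mm of a hole it springs home. Lifting takes 6 N, 8 N at 20 mm. Pin and ring ride on the arm, so the arm is swung by the ring with the pin held up.
- ring_center (a point): Centre of the rigid steel pull ring on the pin: 8 mm bar, 52 mm inside diameter, no swivel. Its plane leans 45 degrees, top towards the pivot, so that a fingertip coming from the robot's side, tilted 30 to 45 degrees from straight down with its tip towards the pivot, goes through. Centre 21 mm nearer the pivot than the pin axis, 89 mm above the table when home. Free behind, down to the arm.
- ring_top (a point): Centre of the bar at the highest point of the pull ring: 42 mm nearer the pivot than the pin axis, 110 mm above the table when home. The ring's foot joins the pin 68 mm above the table. A row of grey terminal blocks, 44 mm wide, top at 68 mm, stands on the arm between 30 and 92 mm from the pivot.
- hole_left (a point): Centre of the mouth (22 mm above the table) of the hole next to the middle one on the plate's +y side.
- hole_middle (a point): Centre of the mouth of the middle hole, where the pin starts (hidden under the arm).
- hole_right (a point): Centre of the mouth of the hole next to the middle one on the plate's -y side.
- motor_center (a point): Blue finned electric motor, fixed, 238 mm long with its shaft, 140 mm wide, 171 mm high; the point is in its middle, 80 mm up. It stands left or right of the plate, changing from run to run, and tells which way to swing. On the opposite side stands a fixed grey box with two buttons, 150 by 110 by 108 mm high.
- fuse_center (a point): Loose white ceramic fuse with steel blades, 118 by 40 by 38 mm; centre. Leave it alone.
- jar_center (a point): Loose small clear jar with white lid, 48 mm across, 60 mm high; centre. Leave it alone.
- screwdriver_grip (a point): Loose screwdriver with red handle, about 200 mm long, lying; point in its handle. Leave it alone.

How it is judged:
By the outcome, as a careful person would: the job done as asked, in the order asked, and still so for the second after the job is handed in, with the robot touching nothing.
It also fails if it takes over 45 s, if anything falls off the work surface, if the arm or the gripper's body presses on something with over 40 N, if the wrist force passes 120 N, or if a joint passes its speed limit or range.

## Working session

There is one attempt and no reset: what is moved stays moved. The work goes in short steps, Python scripts to look and compute and a tool call to move; the robot and the scene stay as the last step left them, time stands still between calls to the robot, and variables do not carry over. Pictures are saved under pics/ and viewed, at most 11 in all, crops included, and the job is handed in when it is done.

Besides the shell and the picture viewer there is one more tool, called after "Request:" as name(argument=value, ...) on one line, values as JSON. move_arm: Moves the arm, as the interface text tells. Shifts and turns lie within -1 to 1; 1 stands for 100 mm of shift or 90 degrees of turn. Its arguments: {"type":"object","properties":{"moves":{"type":"string"},"squeeze":{"type":"number"}},"required":["moves"]}

```bash
mkdir -p pics; ls; python3 - <<'E'
from rig import robot
import cv2
for n in ("top","scene"):
    c=robot.camera(n); cv2.imwrite(f"pics/{n}0.png",c["image"][:,:,::-1])
    print(n,c["intrinsics"].tolist(),c["extrinsics"].round(4).tolist())
o=robot.get_obs();print(o["time"],o["position"],o["tool_rot"])
E
```

```text
pics
top [[429.1091975337352, 0.0, 279.9727190928021], [0.0, 429.1091975337352, 206.0671881908788], [0.0, 0.0, 1.0]] [[-0.0111, -0.9998, 0.0143, 0.0401], [0.9909, -0.0091, 0.1344, -0.5587], [-0.1342, 0.0156, 0.9908, -0.8658], [0.0, 0.0, 0.0, 1.0]]
scene [[543.6154860805325, 0.0, 278.2814528536501], [0.0, 543.6154860805325, 211.64517821349165], [0.0, 0.0, 1.0]] [[-0.6407, 0.7677, 0.0125, 0.3324], [-0.6298, -0.5348, 0.5633, 0.3072], [0.4391, 0.3531, 0.8261, -1.467], [0.0, 0.0, 0.0, 1.0]]
0.1 [0.24116639 0.57593044 0.23267627] [ 1.97109662e-01  9.80380983e-01 -8.85401790e-04 -3.53546975e-04]
```

View pics/top0.png

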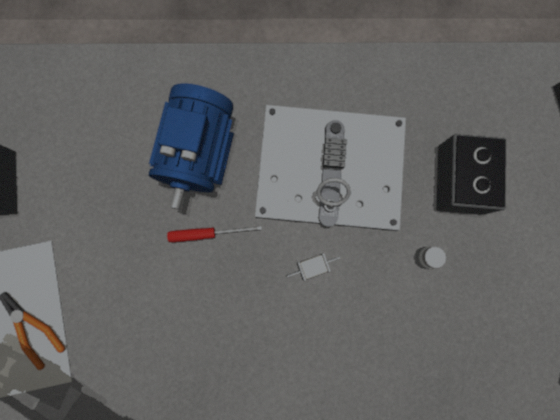

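View pics/scene0.png

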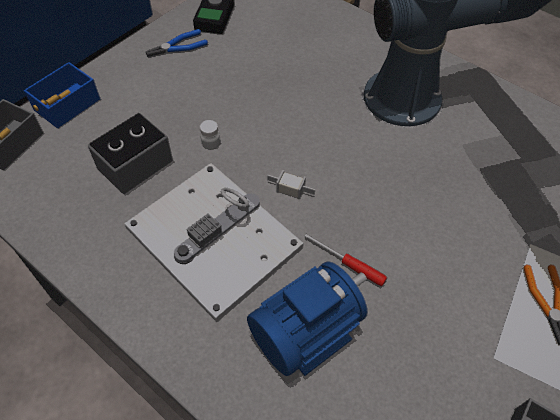

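The motor (about 192,138 in top) stands to the left, so the arm swings to +y (+0.4). The top view shows the four free holes near (274,178), (298,198), (360,204) and (386,189), the pivot at (335,128) and the ring at (332,193). The fuse is at (314,267), in front of the plate.

```bash
cat > h.py <<'E'
import numpy as np, cv2
def ray(c,u,v):
    K,E=c["intrinsics"],c["extrinsics"]; R,t=E[:3,:3],E[:3,3]
    d=np.linalg.inv(K)@[u,v,1]; d=R.T@(d*[1,-1,-1]); return -R.T@t,d
def onplane(c,u,v,z):
    o,d=ray(c,u,v); return o+d*(z-o[2])/d[2]
def proj(c,p):
    E=c["extrinsics"]; q=(E[:3,:3]@p+E[:3,3])*[1,-1,-1]; q=c["intrinsics"]@q; return q[:2]/q[2]
def blob(g,u,v,r=6):
    w=g[v-r:v+r+1,u-r:u+r+1].astype(float); d=np.clip(np.median(w)-15-w,0,None)
    y,x=np.mgrid[-r:r+1,-r:r+1]; return u+(d*x).sum()/d.sum(), v+(d*y).sum()/d.sum()
E
python3 - <<'E'
from rig import robot
from h import *
c=robot.camera("top"); g=cv2.cvtColor(c["image"],cv2.COLOR_RGB2GRAY)
px=[blob(g,*p) for p in [(274,178),(298,198),(360,204),(386,189)]]
W=np.array([onplane(c,*p,.022)[:2] for p in px])
q=np.array([.8,.4,-.4,-.8]); P=.17*np.c_[-np.cos(q),np.sin(q)]
# rigid fit (Kabsch)
a,b=P-P.mean(0),W-W.mean(0); th=np.arctan2((a[:,0]*b[:,1]-a[:,1]*b[:,0]).sum(),(a*b).sum())
R=np.array([[np.cos(th),-np.sin(th)],[np.sin(th),np.cos(th)]]); t=W.mean(0)-R@P.mean(0)
print(np.round(px,1).tolist(),W.round(4).tolist(),"th",th,"pivot",t,"res mm",((P@R.T+t-W)*1e3).round(1).tolist())
print("pivot by pixel",onplane(c,335,128,.045))
s=robot.camera("scene")
for nm,p in dict(pin=(-.17,0,.036),rc=(-.149,0,.089),rt=(-.128,0,.110)).items():
    w=np.r_[R@p[:2]+t,p[2]]; print(nm,w.round(4),proj(c,w).round(1),proj(s,w).round(1))
print("fuse",onplane(c,314,267,.038))
im=cv2.resize(c["image"][90:240,250:420],None,fx=3,fy=3,interpolation=2); im2=cv2.resize(s["image"][155:285,120:310],None,fx=3,fy=3,interpolation=2)
cv2.imwrite("pics/c1.png",np.vstack([cv2.copyMakeBorder(im,0,0,0,60,0),])[:,:,::-1]); cv2.imwrite("pics/c2.png",im2[:,:,::-1])
E
```

```text
[[274.1, 176.3], [298.7, 195.8], [360.9, 202.5], [387.3, 187.8]] [[0.6261, 0.0462], [0.583, -0.0064], [0.5674, -0.1398], [0.599, -0.1982]] th -0.11072740226606942 pivot [ 0.73053414 -0.0897282 ] res mm [[0.2, -1.7], [-0.8, -0.2], [0.2, 1.6], [0.4, 0.3]]
pivot by pixel [ 0.7258419  -0.08529295  0.045     ]
pin [ 0.5616 -0.0709  0.036 ] [329.8 204.5] [241.9 206.4]
rc [ 0.5824 -0.0733  0.089 ] [334.1 190.5] [233.5 197.8]
rt [ 0.6033 -0.0756  0.11  ] [336.5 178.1] [225.3 197.5]
fuse [ 0.43130962 -0.03445319  0.038     ]
```

View pics/c1.png

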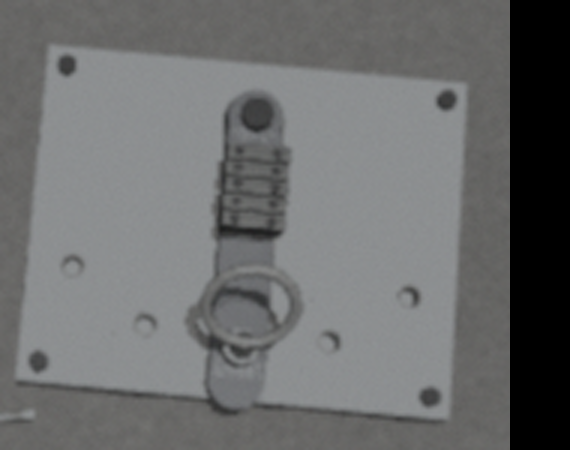

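View pics/c2.png

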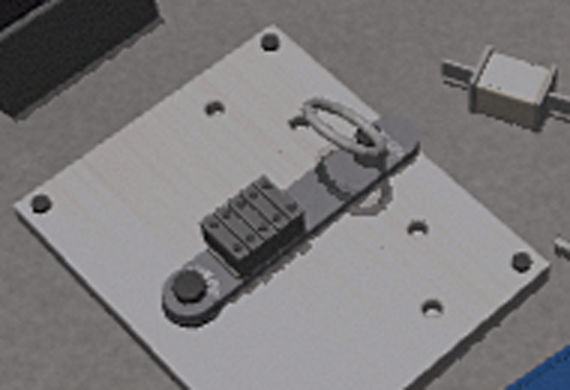

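Both crops agree. Hole centres in the top view are (274.3,178.7), (298.7,198), (359.7,203.7) and (386,189), and the ring ellipse centre is (334,192.3) in top and (234.7,197) in scene. My blob rows were biased about 2 px upward by the shaded bores, so I'm refitting with the rim centres.

```bash
cat >> h.py <<'E'
from scipy.spatial.transform import Rotation as Ro
def target(piv,th,q,tilt,off,up=0,lift=0):
    """tool pose: fingertip 'off' m past ring centre along tool z; 'up' m along ring-plane up; 'lift' world z"""
    s=th-q; e=np.array([np.cos(s),np.sin(s),0]); z=np.sin(tilt)*e-np.cos(tilt)*np.array([0,0,1.])
    y=np.array([-np.sin(s),np.cos(s),0]); x=np.cross(y,z)
    rc=np.r_[piv,0]-.149*e+[0,0,.089+lift]
    return rc+z*(off-.011)-x*up, Ro.from_matrix(np.c_[x,y,z])
def rel(o,p,R):
    R0=Ro.from_quat(o["tool_rot"]); return R0.inv().apply(p-o["position"])/.1, (R0.inv()*R).as_rotvec()/(np.pi/2)
E
python3 - <<'E'
from rig import robot
from h import *
c=robot.camera("top"); s=robot.camera("scene")
px=[(274.3,178.7),(298.7,198),(359.7,203.7),(386,189)]
W=np.array([onplane(c,*p,.022)[:2] for p in px])
q=np.array([.8,.4,-.4,-.8]); P=.17*np.c_[-np.cos(q),np.sin(q)]
a,b=P-P.mean(0),W-W.mean(0); th=np.arctan2((a[:,0]*b[:,1]-a[:,1]*b[:,0]).sum(),(a*b).sum())
R=np.array([[np.cos(th),-np.sin(th)],[np.sin(th),np.cos(th)]]); t=W.mean(0)-R@P.mean(0)
print("th",th,"pivot",t,"res mm",((P@R.T+t-W)*1e3).round(1).tolist())
# ring centre by two rays
(o1,d1),(o2,d2)=ray(c,334,192.3),ray(s,234.7,197); k=np.linalg.lstsq(np.c_[d1,-d2],o2-o1,rcond=None)[0]
A,B=o1+k[0]*d1,o2+k[1]*d2; print("ring 2view",(A+B)/2,"gap",np.linalg.norm(A-B)); print("ring by plate",np.r_[R@[-.149,0]+t,.089])
np.savez("fit.npz",th=th,t=t)
o=robot.get_obs(); print(o["time"])
p,Rt=target(t,th,0,np.radians(40),-.06); print(p); d,r=rel(o,p,Rt); print(d,r)
E
```

```text
th -0.10141114430340284 pivot [ 0.72684088 -0.08714816] res mm [[0.5, 0.4], [-0.5, 0.8], [-0.4, 0.0], [0.4, -1.2]]
ring 2view [ 0.57892642 -0.07298245  0.08829189] gap 2.6194978336567924e-05
ring by plate [ 0.5786064  -0.07206378  0.089     ]
0.3
[ 0.53320295 -0.06744352  0.14338916]
[-5.17941728 -4.80827822  0.90097053] [-0.06609073 -0.44132455 -0.18013383]
```

Request:
move_arm(moves="-1 -1 0 0 0 0 0;-1 -1 0 0 0 0 0;-1 -1 0 0 0 0 0;-1 -1 0 0 0 0 0", squeeze=5)

```text
time: 0.7
position: [0.2959, 0.4413, 0.2334]
tool_rot: [0.199, 0.98, -0.002, -0.0]
ft_force: [-0.7, 1.6, -0.4]
grip_width: 0.0628
grip_force: 0.0
```

Request:
move_arm(moves="-1 -1 0 0 0 0 0;-1 -1 0 0 0 0 0;-1 -1 0 0 0 0 0;-1 -1 0 0 0 0 0")

```text
time: 1.1
position: [0.3502, 0.3119, 0.2337]
tool_rot: [0.2, 0.98, -0.0, 0.0]
ft_force: [-0.4, 0.9, -0.2]
grip_width: 0.0313
grip_force: 0.0
```

Request:
move_arm(moves="-1 -1 0 0 0 0 0;-1 -1 0 0 0 0 0;-1 -1 0 0 0 0 0;-1 -1 0 0 0 0 0")

```text
time: 1.5
position: [0.4051, 0.1816, 0.2339]
tool_rot: [0.2, 0.98, 0.0, 0.001]
ft_force: [-0.0, 1.1, -0.3]
grip_width: 0.0028
grip_force: 0.0
```

Request:
move_arm(moves="-1 -1 0 0 0 0 0;-1 -1 0 0 0 0 0;-1 -1 0 0 0 0 0;-1 -1 0 0 0 0 0")

```text
time: 1.9
position: [0.4596, 0.0506, 0.234]
tool_rot: [0.199, 0.98, -0.0, 0.002]
ft_force: [0.4, 0.7, 0.3]
grip_width: 0.0004
grip_force: 0.0
```

```bash
cat > go.py <<'E'
import sys
from rig import robot
from h import *
f=np.load("fit.npz"); o=robot.get_obs()
print(round(o["time"],2),o["position"].round(4),"F",o["ft_force"].round(1),"w",round(o["grip_width"],4),"q",o["q"].round(2))
# args: groups q,tilt,off_mm,up_mm,lift_mm
for a in sys.argv[1:]:
    q,t,of,up,l=map(float,a.split(","))
    p,R=target(f["t"],float(f["th"]),q,np.radians(t),of/1e3,up/1e3,l/1e3); d,r=rel(o,p,R); print(a,d.round(3),r.round(3))
E
python3 go.py 0,40,-60,0,0
```

```text
1.9 [0.4596 0.0506 0.234 ] F [0.4 0.7 0.3] w 0.0004 q [-0.13  0.31  1.83 -0.    1.   -1.3 ]
0,40,-60,0,0 [-1.134 -0.8    0.911] [-0.067 -0.438 -0.183]
```

Request:
move_arm(moves="-1 -0.8 0.3 -0.067 -0.438 -0.183 0;-1 -0.8 0.4 -0.067 -0.438 -0.183 0;-1 -0.8 0.6 -0.067 -0.438 -0.183 0;-1 -0.8 0.7 -0.067 -0.438 -0.183 0;-1 -0.8 0.8 -0.067 -0.438 -0.183 0;-1 -0.8 0.8 -0.067 -0.438 -0.183 0;-1 -0.8 0.8 -0.067 -0.438 -0.183 0;-1 -0.8 0.8 -0.067 -0.438 -0.183 0")

```text
time: 2.7
position: [0.5416, -0.0468, 0.2027]
tool_rot: [0.056, 0.953, -0.023, 0.297]
ft_force: [0.2, -1.8, 1.1]
grip_width: 0.0008
grip_force: 0.0
```

```bash
python3 go.py 0,40,-30,0,0 0,40,25,0,0; python3 -c "
from rig import robot
import cv2,numpy as np
w=robot.camera('wrist')['image'];s=robot.camera('scene')['image'][100:310,100:380]
cv2.imwrite('pics/w1.png',np.hstack([cv2.resize(w,(400,300)),cv2.resize(s,(400,300))])[:,:,::-1])"
```

```text
2.7 [ 0.5416 -0.0468  0.2027] F [ 0.2 -1.8  1.1] w 0.0008 q [-0.36  0.36  2.12  1.08  0.15 -2.86]
0,40,-30,0,0 [ 0.359 -0.203  0.755] [-0.012 -0.059 -0.006]
0,40,25,0,0 [ 0.308 -0.192  1.302] [-0.012 -0.059 -0.006]
```

View pics/w1.png

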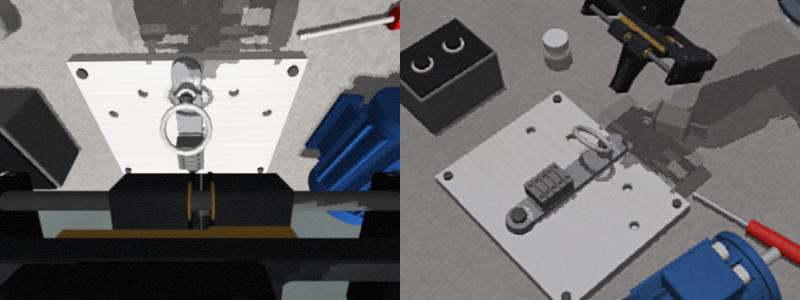

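The view is clear: the ring lies ahead, near (187,128) in the wrist half. The wrist, though, is near-singular (q5≈0.15) with q6 at its limit. I'll back off to tool-down and flip the tool half a turn (the gripper is symmetric), which leaves q6 and q4 plenty of room, then fit the kinematics to choose the tilt.

Request:
move_arm(moves="0 0 -0.2 0 0.1 0 0;0 0 -0.4 0 0.2 0 0;0 0 -0.4 0 0.3 0 0;0 0 -0.4 0 0.37 0 0;0 0 -0.4 0 0.37 0 0")

```text
time: 3.3
position: [0.5169, -0.0455, 0.2377]
tool_rot: [0.053, 0.995, -0.002, 0.087]
ft_force: [1.0, -0.0, -1.0]
grip_width: 0.0004
grip_force: 0.0
```

```bash
cat > rec.py <<'E'
from rig import robot
import json
o=robot.get_obs(); open("data.jsonl","a").write(json.dumps({k:list(map(float,o[k])) for k in("q","position","tool_rot")})+"\n"); print(o["time"],o["q"].round(3),o["position"].round(4),o["tool_rot"].round(3))
E
python3 rec.py
```

```text
3.3 [-0.329  0.318  1.815  0.06   0.842 -1.83 ] [ 0.5169 -0.0455  0.2377] [ 0.053  0.995 -0.002  0.087]
```

Request:
move_arm(moves="0 0 0 0 0 1 0;0 0 0 0 0 1 0;0 0 0 0 0 1 0;0 0 0 0 0 1 0;0 0 0 0 0 1 0;0 0 0 0 0 1 0;0 0 0 0 0 1 0;0 0 0 0 0 1 0;0 0 0 0 0 1 0;0 0 0 0 0 1 0;0 0 0 0 0 1 0")

```text
time: 4.4
position: [0.5186, -0.0441, 0.2361]
tool_rot: [0.741, 0.666, 0.064, 0.063]
ft_force: [0.2, 0.8, -0.4]
grip_width: 0.0005
grip_force: 0.0
```

```bash
python3 rec.py
```

```text
4.4 [-0.328  0.321  1.816  0.067  0.833 -0.263] [ 0.5186 -0.0441  0.2361] [0.741 0.666 0.064 0.063]
```

Request:
move_arm(moves="0 0 0 0 0 1 0;0 0 0 0 0 1 0;0 0 0 0 0 1 0;0 0 0 0 0 1 0;0 0 0 0 0 1 0;0 0 0 0 0 1 0;0 0 0 0 0 1 0;0 0 0 0 0 1 0;0 0 0 0 0 1 0;0 0 0 0 0 1 0;0 0 0 0 0 1 0")

```text
time: 5.5
position: [0.5186, -0.044, 0.2361]
tool_rot: [0.995, -0.053, 0.09, -0.001]
ft_force: [-0.4, -0.2, 0.5]
grip_width: 0.0006
grip_force: 0.0
```

```bash
python3 rec.py
```

```text
5.5 [-0.328  0.321  1.816  0.067  0.833  1.308] [ 0.5186 -0.044   0.2361] [ 0.995 -0.053  0.09  -0.001]
```

```bash
cat > kin.py <<'E'
import json
from h import *
from scipy.optimize import least_squares
def fk(q,m):
    a,h,L1,L2,dl,b,d,c=m; s=q[1]+q[2]
    w=np.array([a+L1*np.sin(q[1])+L2*np.sin(s+dl),b,h+L1*np.cos(q[1])+L2*np.cos(s+dl)])
    R=Ro.from_euler("ZYZYZ",[q[0],s,q[3],q[4],q[5]+c]); return Ro.from_euler("z",q[0]).apply(w)+R.apply([0,0,d]),R
D=[([.996,.527,1.433,0,1.181,-.178],[.242,.576,.234],None),([-.13,.31,1.83,0,1.0,-1.3],[.4596,.0506,.234],None),([-.36,.36,2.12,1.08,.15,-2.86],[.5416,-.0468,.2027],[.056,.953,-.023,.297])]
D+=[(e["q"],e["position"],e["tool_rot"]) for e in map(json.loads,open("data.jsonl"))]
def res(m):
    r=[]
    for q,p,t in D:
        P,R=fk(q,m); r+=list(P-p)
        if t is not None: r+=list(.1*(R*Ro.from_quat(t).inv()).as_rotvec())
    return np.r_[r,.02*(np.array(m[:5])-[0,.3,.5,.4,0])]
M=min((least_squares(res,[0,.3,.5,.4,0,.11,.28,c]) for c in(1.57,-1.57,0,3.14)),key=lambda s:s.cost)
def ik(p,R,q0):
    lo=[-3,-.7,.25,-1.4,0.0,-2.8];hi=[3,2.1,2.4,4.5,2.6,2.8]
    f=lambda q:(lambda P,S:np.r_[P-p,.3*(S*R.inv()).as_rotvec()])(*fk(q,M.x))
    s=least_squares(f,np.clip(q0,np.array(lo)+.01,np.array(hi)-.01),bounds=(lo,hi)); return s.x,np.sqrt(2*s.cost)
if __name__=="__main__":
    print(M.x.round(4),"rms mm",1e3*np.sqrt(2*M.cost/len(M.fun)))
    f=np.load("fit.npz"); F=Ro.from_euler("z",np.pi)
    for t in (30,35,40,45,50):
        for a in ((0,-50,0),(0,20,0),(0,20,22),(.2,20,22),(.4,20,22),(.4,-50,0)):
            p,R=target(f["t"],float(f["th"]),a[0],np.radians(t),a[1]/1e3,0,a[2]/1e3)
            for n,q0 in (("n",[-.33,.4,1.9,.05,.4,1.3]),("f",[-.33,.4,1.9,3.1,.4,-1.6])):
                q,e=ik(p,R*F,q0); 
                if e<.002: print(t,a,n,q.round(2))
E
python3 kin.py
```

```text
Traceback (most recent call last):
  File "kin.py", line 16, in <module>
    M=min((least_squares(res,[0,.3,.5,.4,0,.11,.28,c]) for c in(1.57,-1.57,0,3.14)),key=lambda s:s.cost)
  File "kin.py", line 16, in <genexpr>
    M=min((least_squares(res,[0,.3,.5,.4,0,.11,.28,c]) for c in(1.57,-1.57,0,3.14)),key=lambda s:s.cost)
           ~~~~~~~~~~~~~^^^^^^^^^^^^^^^^^^^^^^^^^^^^^^
  File "kin.py", line 13, in res
    P,R=fk(q,m); r+=list(P-p)
        ~~^^^^^
  File "kin.py", line 7, in fk
    R=Ro.from_euler("ZYZYZ",[q[0],s,q[3],q[4],q[5]+c]); return Ro.from_euler("z",q[0]).apply(w)+R.apply([0,0,d]),R
  File "scipy/spatial/transform/_rotation.pyx", line 1413, in scipy.spatial.transform._rotation.Rotation.from_euler
ValueError: Expected axis specification to be a non-empty string of upto 3 characters, got ZYZYZ
```

```bash
sed -i 's/R=Ro.from_euler("ZYZYZ",\[q\[0\],s,q\[3\],q\[4\],q\[5\]+c\])/R=Ro.from_euler("ZY",[q[0],s])*Ro.from_euler("ZYZ",[q[3],q[4],q[5]+c])/' kin.py; python3 kin.py 2>/dev/null
```

```text
[7.0000e-04 2.4820e-01 5.9330e-01 3.9570e-01 2.6000e-01 1.1050e-01
 2.8810e-01 1.5732e+00] rms mm 1.0754056402039749
30 (0, -50, 0) n [-0.41  0.49  2.1   1.29  0.16  0.01]
30 (0, -50, 0) f [-0.41  0.49  2.1   1.29  0.16  0.01]
30 (0, 20, 0) n [-0.38  0.65  2.05  2.03  0.16 -0.71]
30 (0, 20, 0) f [-0.38  0.65  2.05  2.03  0.16 -0.71]
30 (0, 20, 22) n [-0.38  0.6   2.04  1.63  0.14 -0.31]
30 (0, 20, 22) f [-0.38  0.6   2.04  1.63  0.14 -0.31]
30 (0.2, 20, 22) f [-0.25  0.61  2.02  4.33  0.03 -2.72]
35 (0, -50, 0) n [-0.43  0.52  2.18  2.21  0.23 -0.93]
35 (0, -50, 0) f [-0.43  0.52  2.18  2.21  0.23 -0.93]
35 (0, 20, 0) n [-0.4   0.67  2.11  2.52  0.29 -1.21]
35 (0, 20, 0) f [-0.4   0.67  2.11  2.52  0.29 -1.21]
35 (0, 20, 22) n [-0.4   0.62  2.1   2.36  0.24 -1.05]
35 (0, 20, 22) f [-0.4   0.62  2.1   2.36  0.24 -1.05]
35 (0.2, 20, 22) f [-0.25  0.63  2.08  3.32  0.18 -1.7 ]
35 (0.4, 20, 22) f [-0.11  0.64  2.01  4.37  0.23 -2.47]
40 (0, -50, 0) n [-0.45  0.56  2.26  2.55  0.4  -1.29]
40 (0, -50, 0) f [-0.45  0.56  2.26  2.55  0.4  -1.29]
40 (0, 20, 0) n [-0.41  0.71  2.17  2.68  0.45
[... 640 characters left out ...]
 0.69  2.21  2.71  0.57 -1.44]
45 (0.2, 20, 22) f [-0.24  0.69  2.19  3.22  0.53 -1.6 ]
45 (0.4, 20, 22) f [-0.07  0.7   2.1   3.82  0.49 -1.88]
45 (0.4, -50, 0) f [-0.02  0.62  2.18  3.89  0.5  -1.9 ]
50 (0, -50, 0) n [-0.5   0.7   2.4   2.73  0.84 -1.55]
50 (0, -50, 0) f [-0.5   0.7   2.4   2.73  0.84 -1.55]
50 (0, 20, 0) n [-0.44  0.81  2.27  2.78  0.82 -1.55]
50 (0, 20, 0) f [-0.44  0.81  2.27  2.78  0.82 -1.55]
50 (0, 20, 22) n [-0.44  0.75  2.27  2.76  0.75 -1.51]
50 (0, 20, 22) f [-0.44  0.75  2.27  2.76  0.75 -1.51]
50 (0.2, 20, 22) f [-0.24  0.75  2.23  3.21  0.71 -1.59]
50 (0.4, 20, 22) f [-0.06  0.74  2.14  3.72  0.64 -1.76]
50 (0.4, -50, 0) f [ 0.01  0.68  2.23  3.78  0.68 -1.75]
```

```bash
sed -i 's/d,r=rel(o,p,R)/d,r=rel(o,p,R*Ro.from_euler("z",np.pi))/' go.py; python3 go.py 0,42,-70,0,0 0,30,-70,0,30 
```

```text
5.5 [ 0.5186 -0.044   0.2361] F [-0.4 -0.2  0.5] w 0.0006 q [-0.33  0.32  1.82  0.07  0.83  1.31]
0,42,-70,0,0 [-0.072  0.227  0.868] [-0.005  0.353 -0.006]
0,30,-70,0,30 [0.134 0.222 0.499] [-0.005  0.219 -0.005]
```

Request:
move_arm(moves="0.05 0.08 0.1 0 0.06 0 0;0.1 0.16 0.2 0 0.12 0 0;0.13 0.22 0.35 0 0.17 0 0;0.13 0.22 0.45 0 0.22 0 0;0.1 0.22 0.5 0 0.26 0 0;0.05 0.22 0.6 0 0.3 0 0;0 0.22 0.7 0 0.34 0 0;-0.05 0.22 0.75 0 0.353 0 0;-0.05 0.22 0.75 0 0.353 0 0;-0.05 0.22 0.75 0 0.353 0 0;-0.05 0.22 0.75 0 0.353 0 0;-0.05 0.22 0.75 0 0.353 0 0")

```text
time: 6.7
position: [0.5316, -0.0523, 0.1652]
tool_rot: [0.934, -0.043, 0.354, -0.012]
ft_force: [0.6, 0.3, -0.3]
grip_width: 0.0006
grip_force: 0.0
```

```bash
python3 go.py 0,42,-40,0,0 0,42,20,0,0
```

```text
6.7 [ 0.5316 -0.0523  0.1652] F [ 0.6  0.3 -0.3] w 0.0006 q [-0.48  0.5   2.26  2.3   0.41 -1.05]
0,42,-40,0,0 [-0.142  0.173  0.374] [-0.038  0.007 -0.009]
0,42,20,0,0 [-0.135  0.208  0.973] [-0.038  0.007 -0.009]
```

Request:
move_arm(moves="-0.14 0.17 0.2 -0.038 0.007 -0.009 0;-0.14 0.17 0.3 -0.038 0.007 -0.009 0;-0.14 0.17 0.37 -0.038 0.007 -0.009 0;-0.14 0.17 0.37 -0.038 0.007 -0.009 0;-0.14 0.17 0.37 -0.038 0.007 -0.009 0")

```text
time: 7.2
position: [0.5441, -0.0685, 0.1277]
tool_rot: [0.932, -0.048, 0.358, 0.018]
ft_force: [0.3, 0.6, -0.2]
grip_width: 0.0007
grip_force: 0.0
```

```bash
python3 go.py 0,42,-40,0,0 0,42,22,0,0; python3 -c "
from rig import robot
import cv2,numpy as np
w=robot.camera('top')['image'][130:280,230:430];s=robot.camera('scene')['image'][130:280,130:330]
cv2.imwrite('pics/w2.png',np.hstack([cv2.resize(w,(400,300)),cv2.resize(s,(400,300))])[:,:,::-1])"
```

```text
7.2 [ 0.5441 -0.0685  0.1277] F [ 0.3  0.6 -0.2] w 0.0007 q [-0.46  0.61  2.26  2.62  0.49 -1.37]
0,42,-40,0,0 [-0.001  0.001  0.01 ] [-0.     0.    -0.001]
0,42,22,0,0 [-0.001  0.001  0.63 ] [-0.     0.    -0.001]
```

View pics/w2.png

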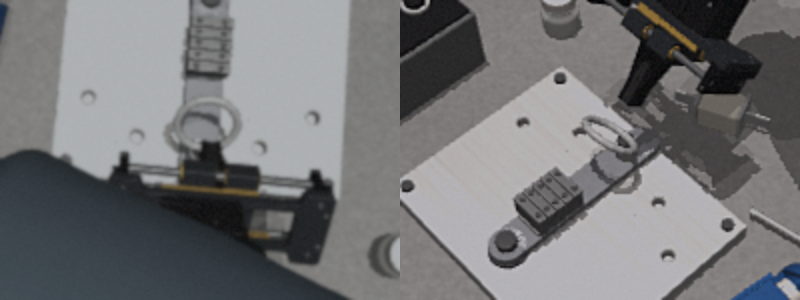

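The closed fingertips (209,150 in the top half) point straight at the ring's opening, so I insert along the tool axis.

Request:
move_arm(moves="0 0 0.12 0 0 0 0;0 0 0.24 0 0 0 0;0 0 0.36 0 0 0 0;0 0 0.46 0 0 0 0;0 0 0.56 0 0 0 0;0 0 0.63 0 0 0 0;0 0 0.63 0 0 0 0;0 0 0.63 0 0 0 0")

```text
time: 8.1
position: [0.5852, -0.0735, 0.0803]
tool_rot: [0.933, -0.049, 0.357, 0.018]
ft_force: [1.1, 0.5, 0.1]
grip_width: 0.0005
grip_force: 0.0
```

```bash
python3 go.py 0,42,22,0,0 0,42,22,0,10  0,42,22,0,35; python3 -c "
from rig import robot
import cv2,numpy as np
w=robot.camera('top')['image'][130:280,230:430];s=robot.camera('scene')['image'][130:280,130:330]
cv2.imwrite('pics/w3.png',np.hstack([cv2.resize(w,(400,300)),cv2.resize(s,(400,300))])[:,:,::-1])"
```

```text
8.1 [ 0.5852 -0.0735  0.0803] F [1.1 0.5 0.1] w 0.0005 q [-0.42  0.74  2.17  2.7   0.51 -1.42]
0,42,22,0,0 [ 0.008 -0.007  0.   ] [ 0.001  0.001 -0.002]
0,42,22,0,10 [ 0.075 -0.007 -0.074] [ 0.001  0.001 -0.002]
0,42,22,0,35 [ 0.242 -0.008 -0.26 ] [ 0.001  0.001 -0.002]
```

View pics/w3.png

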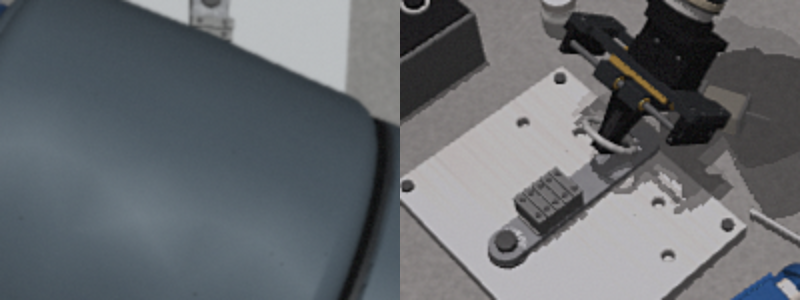

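The fingertip is through the ring (scene half, about (612,140)). I close the gap to the top bar by moving along tool x and watch the force.

Request:
move_arm(moves="0.04 0 0 0 0 0 0;0.08 0 0 0 0 0 0;0.1 0 0 0 0 0 0;0.1 0 0 0 0 0 0")

```text
time: 8.6
position: [0.5934, -0.0746, 0.088]
tool_rot: [0.932, -0.049, 0.358, 0.019]
ft_force: [0.1, 0.3, -1.1]
grip_width: 0.0003
grip_force: 0.0
```

Request:
move_arm(moves="0.02 0 -0.02 0 0 0 0;0.034 0 -0.037 0 0 0 0;0.034 0 -0.037 0 0 0 0")

```text
time: 8.9
position: [0.5929, -0.0744, 0.0926]
tool_rot: [0.933, -0.049, 0.357, 0.018]
ft_force: [-0.0, -0.3, 0.3]
grip_width: 0.0007
grip_force: 0.0
```

```bash
python3 go.py 0,42,22,0,20
```

```text
8.9 [ 0.5929 -0.0744  0.0926] F [-0.  -0.3  0.3] w 0.0007 q [-0.42  0.71  2.14  2.67  0.47 -1.38]
0,42,22,0,20 [ 0.002 -0.008 -0.108] [ 0.001  0.001 -0.002]
```

Request:
move_arm(moves="0.017 0 -0.018 0 0 0 0;0.034 0 -0.037 0 0 0 0;0.034 0 -0.037 0 0 0 0")

```text
time: 9.2
position: [0.5922, -0.0742, 0.0969]
tool_rot: [0.933, -0.049, 0.356, 0.018]
ft_force: [-1.1, 0.1, -1.3]
grip_width: 0.0005
grip_force: 0.9
```

Request:
move_arm(moves="0.017 0 -0.018 0 0 0 0;0.034 0 -0.037 0 0 0 0;0.034 0 -0.037 0 0 0 0")

```text
time: 9.5
position: [0.5914, -0.074, 0.1013]
tool_rot: [0.933, -0.049, 0.355, 0.018]
ft_force: [-2.1, 0.6, -5.7]
grip_width: 0.0006
grip_force: 3.0
```

Request:
move_arm(moves="0.02 0 -0.022 0 0 0 0;0.04 0 -0.045 0 0 0 0;0.06 0 -0.067 0 0 0 0;0.08 0 -0.089 0 0 0 0;0.1 0 -0.111 0 0 0 0;0.107 0 -0.119 0 0 0 0;0.107 0 -0.119 0 0 0 0")

```text
time: 10.2
position: [0.5916, -0.074, 0.1178]
tool_rot: [0.933, -0.049, 0.356, 0.018]
ft_force: [-5.1, 1.3, -7.8]
grip_width: 0.0002
grip_force: 4.5
```

```bash
python3 go.py; python3 -c "
from rig import robot
import cv2,numpy as np
w=robot.camera('wrist')['image'];s=robot.camera('scene')['image'][130:280,130:330]
cv2.imwrite('pics/w4.png',np.hstack([cv2.resize(w,(400,300)),cv2.resize(s,(400,300))])[:,:,::-1])"
```

```text
10.2 [ 0.5916 -0.074   0.1178] F [-5.1  1.3 -7.8] w 0.0002 q [-0.42  0.64  2.14  2.59  0.4  -1.29]
```

View pics/w4.png

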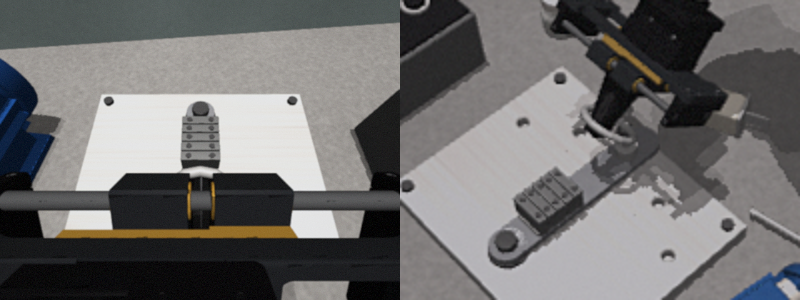

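Fz of −7.8 N matches about 20 mm of lift, and the picture shows the ring raised on the fingertip. Next I compute the swing about the pivot.

```bash
cat > sw.py <<'E'
import sys
from rig import robot
from h import *
f=np.load("fit.npz"); o=robot.get_obs(); P=np.r_[f["t"],0]; R=Ro.from_quat(o["tool_rot"])
print(round(o["time"],2),o["position"].round(4),o["ft_force"].round(1))
v=P-o["position"]; z=R.as_matrix()[:,2]
print("arm angle by tcp",float(f["th"])-np.arctan2(v[1],v[0]),"by yaw",float(f["th"])-np.arctan2(z[1],z[0]))
for q in map(float,sys.argv[1:]):
    Z=Ro.from_euler("z",-q); d,r=rel(o,P+Z.apply(o["position"]-P),Z*R); print(q,d.round(3),r.round(3))
E
python3 sw.py .05 .1 .15 .2 .25 .3 .35 .4
```

```text
10.3 [ 0.5915 -0.074   0.1176] [-5.4  1.8 -7.9]
arm angle by tcp -0.004667642020330445 by yaw 0.002249555509336712
0.05 [ 0.001 -0.068  0.001] [-0.021  0.     0.024]
0.1 [ 0.004 -0.136  0.004] [-0.042  0.     0.048]
0.15 [ 0.01  -0.203  0.009] [-0.064  0.     0.071]
0.2 [ 0.019 -0.27   0.017] [-0.085  0.     0.095]
0.25 [ 0.03  -0.337  0.027] [-0.106  0.     0.119]
0.3 [ 0.043 -0.402  0.039] [-0.127  0.     0.143]
0.35 [ 0.059 -0.467  0.053] [-0.148  0.     0.166]
0.4 [ 0.077 -0.53   0.069] [-0.169  0.     0.19 ]
```

Request:
move_arm(moves="0 -0.034 0 -0.01 0 0.012 0;0.001 -0.068 0.001 -0.021 0 0.024 0;0.004 -0.136 0.004 -0.042 0 0.048 0;0.01 -0.203 0.009 -0.064 0 0.071 0;0.019 -0.27 0.017 -0.085 0 0.095 0;0.019 -0.27 0.017 -0.085 0 0.095 0;0.019 -0.27 0.017 -0.085 0 0.095 0")

```text
time: 11.0
position: [0.597, -0.0466, 0.1175]
tool_rot: [0.924, -0.141, 0.352, 0.053]
ft_force: [-5.3, 1.8, -7.1]
grip_width: 0.0004
grip_force: 4.7
```

```bash
python3 sw.py .05 .1 .15 .2; python3 -c "
from rig import robot
import cv2,numpy as np
w=robot.camera('wrist')['image'];s=robot.camera('scene')['image'][130:280,130:330]
cv2.imwrite('pics/w5.png',np.hstack([cv2.resize(w,(400,300)),cv2.resize(s,(400,300))])[:,:,::-1])"
```

```text
11.0 [ 0.597  -0.0466  0.1175] [-5.3  1.8 -7.1]
arm angle by tcp 0.2010562625434836 by yaw 0.1995648996452211
0.05 [ 0.001 -0.068  0.001] [-0.021  0.     0.024]
0.1 [ 0.005 -0.136  0.005] [-0.042  0.     0.048]
0.15 [ 0.011 -0.203  0.01 ] [-0.064  0.     0.071]
0.2 [ 0.02  -0.27   0.018] [-0.085  0.     0.095]
```

View pics/w5.png

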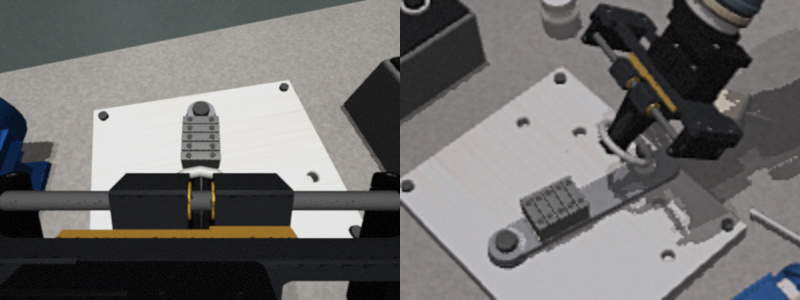

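The arm follows without slack: in the wrist view its axis stays at column 200, as before. I continue to 0.4.

Request:
move_arm(moves="0 -0.034 0 -0.01 0 0.012 0;0.001 -0.068 0.001 -0.021 0 0.024 0;0.005 -0.136 0.005 -0.042 0 0.048 0;0.011 -0.203 0.01 -0.064 0 0.071 0;0.019 -0.27 0.018 -0.085 0 0.095 0;0.019 -0.27 0.018 -0.085 0 0.095 0;0.019 -0.27 0.018 -0.085 0 0.095 0")

```text
time: 11.8
position: [0.6076, -0.0218, 0.1173]
tool_rot: [0.905, -0.233, 0.345, 0.088]
ft_force: [-5.7, 3.6, -8.3]
grip_width: 0.0004
grip_force: 5.2
```

```bash
python3 sw.py; python3 go.py .4,42,22,0,35 .4,42,22,0,5; python3 - <<'E'
from rig import robot
from h import *
# where the arm's pivot-end / terminal blocks lie in the scene view: dark pixels of block tops vs. prediction at several q
s=robot.camera("scene"); f=np.load("fit.npz"); th=float(f["th"])
im=s["image"].copy()
for q,col in((.4,(0,255,0)),):
    for r,z in((.092,.068),(.03,.068),(.19,.036)):
        for l in(-1,1):
            w=.022 if r<.1 else .0
            a=th-q; e=np.array([np.cos(a),np.sin(a)]);n=np.array([-e[1],e[0]])
            u,v=proj(s,np.r_[f["t"]-r*e+l*w*n,z]).round().astype(int); im[v,u]=col
cv2.imwrite("pics/w6.png",cv2.resize(im[160:290,140:300],(738,600),interpolation=0)[:,:,::-1])
E
```

```text
11.8 [ 0.6076 -0.0218  0.1173] [-5.7  3.6 -8.3]
arm angle by tcp 0.3999143325733574 by yaw 0.40024702974452253
11.8 [ 0.6076 -0.0218  0.1173] F [-5.7  3.6 -8.3] w 0.0004 q [-0.09  0.66  2.03  4.02  0.35 -2.09]
.4,42,22,0,35 [-0.052  0.    -0.026] [ 0.     0.003 -0.002]
.4,42,22,0,5 [-0.252  0.001  0.198] [ 0.     0.003 -0.002]
```

View pics/w6.png

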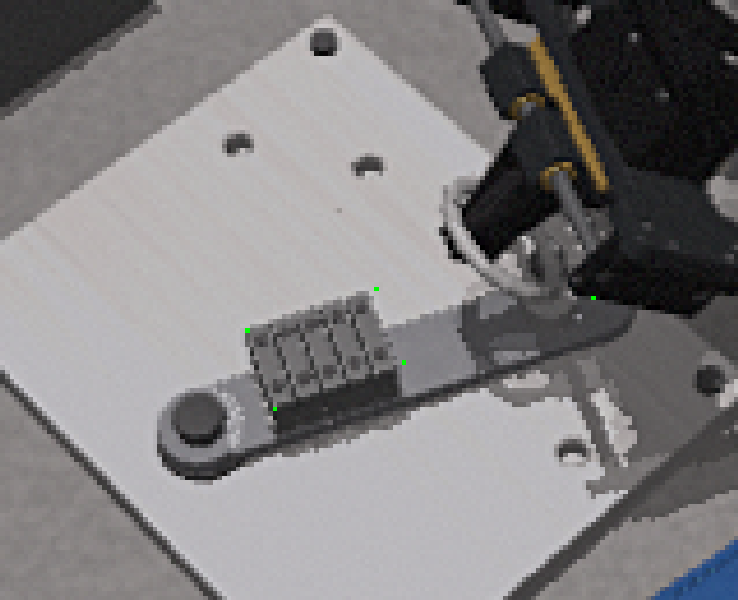

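The block corners line up with the 0.4 rad prediction to about 1 px. I lower straight down so the spring drives the pin home.

Request:
move_arm(moves="-0.02 0 0.022 0 0 0 0;-0.04 0 0.044 0 0 0 0;-0.06 0 0.067 0 0 0 0;-0.074 0 0.081 0 0 0 0;-0.074 0 0.081 0 0 0 0")

```text
time: 12.35
position: [0.6074, -0.0224, 0.1063]
tool_rot: [0.905, -0.233, 0.345, 0.088]
ft_force: [-6.2, 4.3, -6.5]
grip_width: 0.0004
grip_force: 5.0
```

Request:
move_arm(moves="-0.02 0 0.022 0 0 0 0;-0.04 0 0.044 0 0 0 0;-0.06 0 0.067 0 0 0 0;-0.08 0 0.089 0 0 0 0;-0.107 0 0.118 0 0 0 0;-0.107 0 0.118 0 0 0 0")

```text
time: 12.95
position: [0.611, -0.024, 0.0932]
tool_rot: [0.903, -0.233, 0.349, 0.089]
ft_force: [-1.9, 0.2, -0.3]
grip_width: 0.0007
grip_force: 1.0
```

```bash
python3 go.py .4,42,22,0,0 .4,42,22,0,5
```

```text
12.95 [ 0.611  -0.024   0.0932] F [-1.9  0.2 -0.3] w 0.0007 q [-0.09  0.72  2.04  3.89  0.41 -1.96]
.4,42,22,0,0 [-0.155 -0.002  0.027] [ 0.001 -0.003 -0.003]
.4,42,22,0,5 [-0.121 -0.002 -0.01 ] [ 0.001 -0.003 -0.003]
```

The ring still carried 6.5 N at about 9 mm of lift (below 12), so the pin is inside the hole. I centre the finger in the ring and withdraw along its axis.

Request:
move_arm(moves="-0.05 0 0 0 0 0 0;-0.1 0 0 0 0 0 0;-0.14 0 0 0 0 0 0;-0.14 0 0 0 0 0 0;-0.14 0 -0.1 0 0 0 0;-0.14 0 -0.22 0 0 0 0;-0.14 0 -0.34 0 0 0 0;-0.14 0 -0.46 0 0 0 0;-0.14 0 -0.6 0 0 0 0;-0.14 0 -0.8 0 0 0 0;-0.14 0 -0.95 0 0 0 0;-0.14 0 -0.95 0 0 0 0")

```text
time: 14.15
position: [0.5429, 0.0139, 0.1548]
tool_rot: [0.904, -0.233, 0.347, 0.088]
ft_force: [0.4, 0.3, -0.0]
grip_width: 0.0008
grip_force: 0.0
```

```bash
python3 go.py; python3 - <<'E'
from rig import robot
from h import *
f=np.load("fit.npz"); th=float(f["th"]); s=robot.camera("scene"); im=s["image"].copy(); a=th-.4; e=np.array([np.cos(a),np.sin(a)]); n=np.array([-e[1],e[0]])
for lift,col in((0,(0,255,0)),(.012,(255,0,0))):
    for k in np.linspace(0,2*np.pi,13)[:-1]:
        b=.149-.030*np.cos(k)/2**.5; w=np.r_[f["t"]-b*e+.03*np.sin(k)*n,.089+.03*np.cos(k)/2**.5+lift]
        u,v=proj(s,w).round().astype(int); im[v,u]=col
cv2.imwrite("pics/w7.png",cv2.resize(im[170:280,150:300],(780,572),interpolation=0)[:,:,::-1])
E
```

```text
14.15 [0.5429 0.0139 0.1548] F [ 0.4  0.3 -0. ] w 0.0008 q [-0.01  0.55  2.15  4.12  0.39 -2.12]
```

View pics/w7.png

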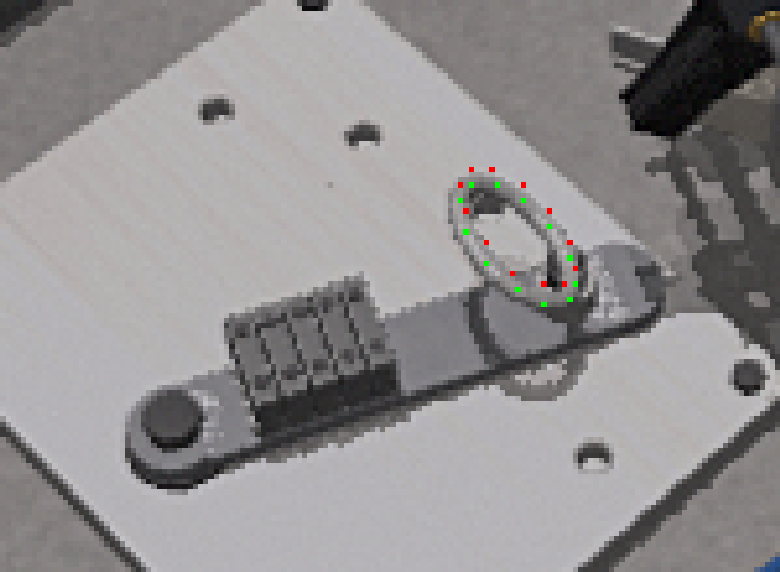

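The ring lies on the fully-home prediction (green dots) with the arm at 0.4, and the gripper is clear of it, so I hand in.

```bash
python3 -c "
from rig import robot
print(robot.hand_in())"
```

```text
the job is handed in; nothing more can be done
None
```

The arm is swung one hole towards the motor (+0.4 rad), the pin looks fully home in the last picture, the fingers are clear of the ring, and the job was handed in at about 14 s; joint 6 once read −2.86, right at its −2.85 limit, before I backed off.

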